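# Scoop walnuts from the guarded bin onto the shop scale

### The arm

A 6-joint arm with a two-finger parallel gripper is mounted at the origin on the work surface. World frame = base frame: x ahead of the robot, y to its left, z up, the work surface at z = 0. Lengths are in m, angles in rad, forces in N, time in s.
With the tool pointing down it reaches from about 0.275 to 0.825 m from the base axis. Payload 5.2 kg.
Tool frame: the origin (TCP) lies midway between the tips of the shut fingers; the grasp point (between the pads) lies 19 mm behind it (ctrl.grip_depth is the distance from the TCP to the grasp point, in m); z points along the fingers, y is the line along which they close (so a half turn about z gives the same grasp; the last joint's range is limited). The gripper opens to 93 mm and grips with 3 to 60 N. Pads are 15 mm wide; open, the fingers measure 128 mm over their backs; the gripper's body (75 mm by 188 mm) begins 65 mm behind the grasp point.
Start: joints at [1.056, 0.259, 1.535, -0, 1.348, -0.203], TCP at [0.169, 0.523, 0.219] pointing down, gripper open.
Joint ranges: [-3.14, 3.14], [-0.91, 2.08], [0.19, 2.58], [-1.22, 4.36], [0.22, 2.71], [-3.12, 3.12]. Speed limits (rad/s): [2.57, 2.57, 3.14, 3.14, 3.14, 3.14].

### API

Orientations are given as a unit quaternion [x, y, z, w].
In Python, from cell import ctrl, cams gives the robot as it stands. The module is installed in compiled form; this text tells all that it offers.
- The arm moves only by the shell command python3 -m inch 'ROWS' [FORCE]. ROWS is a JSON object of lists of equal length, an entry for each row: "dp": the shift along the tool's x, y, z in units of 0.1 m (1.0 is 0.1 m), a list of three; "delta_rot": the turn, a rotation vector about the tool's x, y, z in units of 2 rad (1.0 is 2 rad), a list of three; "jaw": the gripper's target within -1 to 1 (shut at 1, half-way at 0, fully open at -1). In form: {"dp": [[x, y, z], ...], "delta_rot": [[wx, wy, wz], ...], "jaw": [jaw, ...]}. A call has 1 to 20 rows; each row is the pose to reach, as a shift and turn from the pose commanded when the call began, along the tool's axes at that moment; what a row does not reach only later rows make up. A row lasts 1/8 s, in which the tool goes at most 62.5 mm and 10.7 degrees, less where a joint would pass 70% of its speed; a pose out of reach is approached as far as the arm can. A call with a number of a shift or a turn outside -1 to 1 is refused whole. A call with a gripper value outside its range is refused whole. The fingers move at their own pace and stop on an object; FORCE is the grip in N (left out, the last holds). Time passes only in rows, so rows that repeat a pose let the fingers close. It gives the time, the measured TCP pose, the force, the opening and the grip force at its end, in the units of the state.
- ctrl.observe(): the state, without advancing time (a new reading comes with each control period).
- cams.camera(name): name is "scene" or "top"; returns the picture (480x640x3 uint8, red, green, blue); there is no depth.
- cams.calibration(name): a dict with "fx", "fy", "cx", "cy" (pixels), "R" (3x3) and "t" (3): a world point X has camera coordinates R X + t. Camera axes: x right, y down, z forward; pixel columns grow to the right and rows downward; lengths in m; the calibration is good to about 2 mm. A picture is of the moment at which its call begins. calibration takes no time and is no camera call.
- ctrl.job_done(): hands the job in; it is judged then, once.
The state is a dict: "time_s": time; "joints": joint angles; "qvel": joint speeds; "effort": joint torques, N m; "ee_pos": TCP position; "tool_rot": TCP orientation; "ft_force": force on the tool from outside, world axes, zero at the start; "wrist_torque": the same for the moment, N m; "gripper_width": finger opening in m; "grasp_force": force on a finger pad.
Only numpy, scipy, OpenCV 4.12 (cv2) and the standard library are available. Lean on these libraries where they do the work, as an engineer would, in place of code of your own. Each camera call takes 0.05 s, during which the arm holds its last target. There are 200 camera calls.

### The job

Take the scoop by its handle, reach in under the clear guard of the bin and scoop up walnuts, and tip at least three of them into the steel tray of the scale, in one go or several; the gripper itself must not touch the walnuts. Then lay the scoop, empty, flat back on the middle of its green mat and let go. Leave no walnut anywhere but in the bin or in the tray, and leave the jars, bottle and tin where they stand.

Things in the scene. Friction and masses are not known exactly. Their poses are not given: they have to be found in the camera images.
- bin: Wooden display bin, fixed. Origin on the counter; +x runs from its low front to its far end, z up. Flat floor, 24 mm above the counter, from x = -185 to +70 mm; inside width 122 mm (y = -61..61). Past x = 70 a ramp rises at 40 degrees to x = 135, z = 79. Front wall (x = -191..-185) 45 mm high; side walls 80 mm high, 6 mm thick. The front part, x below -25, is open above.
- bin_guard (a point): Middle of the green front edge of the bin's clear acrylic guard, on its underside: x = -25, y = 0, z = 183 mm in the bin's frame; axes as the bin's. The level guard, 10 mm thick at this edge, covers the bin from here to x = 135 mm over its whole width, 150 mm. It stands on four 10 mm steel posts just outside the side walls, at x = 30 and x = 130 mm.
- scale: White counter scale, fixed, with an open steel tray on top that does not move. Origin on the counter under its centre; z up, x and y along its sides. Body 230 (x) x 220 (y) mm, 50 mm high. Tray 220 (x) x 210 (y) mm outside, walls 3 mm, inner floor 61 mm and rim 103 mm above the counter.
- mat: Green plastic mat fixed on the counter, 130 (x) x 110 (y) x 4 mm; origin at the centre of its underside, on the counter.
- scoop: Aluminium scoop, blue handle, about 0.12 kg, loose, flat on the mat at the start. Origin on the underside of its flat blade; +x out of its open mouth, z up. Blade from x = -43 (back) to +63 (lip), 100 mm wide (y), 2 mm thick; side walls 34 mm, back wall (x = -43) 36 mm high, 3 mm thick. Straight handle, 16 mm thick (y), 22 mm deep, from x = -43, z = 30 up 90 mm, leaning 35 degrees back (to -x) from z.
- scoop_grip (a point): A point on the middle line of the scoop's handle, 58 mm up along it: at x = -76, y = 0, z = 77.5 mm in the scoop's frame; its axes are the scoop's. A good place to pinch the handle, across its 16 mm thickness (along the scoop's y).
- scoop_bowl (a point): The middle of the space in the scoop's bowl: x = 10, y = 0, z = 20 mm in the scoop's frame, above the centre of the blade.
- tray (a point): The middle of the scale's tray, 15 mm above its inner floor: x = 0, y = 0, z = 76 mm in the scale's frame.
- nut0: A whole walnut, brown, about 29 mm across and 28 mm tall, 13 g, stiff; origin at its centre. Smooth: it slides and rolls easily on the blade and the bin floor. The seven walnuts start on the bin floor near its far end, between x = -60 and +67 mm of the bin, in three pairs and one.
- nut1: A whole walnut, brown, about 29 mm across and 28 mm tall, 13 g, stiff; origin at its centre. Smooth: it slides and rolls easily on the blade and the bin floor. The seven walnuts start on the bin floor near its far end, between x = -60 and +67 mm of the bin, in three pairs and one.
- nut2: A whole walnut, brown, about 29 mm across and 28 mm tall, 13 g, stiff; origin at its centre. Smooth: it slides and rolls easily on the blade and the bin floor. The seven walnuts start on the bin floor near its far end, between x = -60 and +67 mm of the bin, in three pairs and one.
- nut3: A whole walnut, brown, about 29 mm across and 28 mm tall, 13 g, stiff; origin at its centre. Smooth: it slides and rolls easily on the blade and the bin floor. The seven walnuts start on the bin floor near its far end, between x = -60 and +67 mm of the bin, in three pairs and one.
- nut4: A whole walnut, brown, about 29 mm across and 28 mm tall, 13 g, stiff; origin at its centre. Smooth: it slides and rolls easily on the blade and the bin floor. The seven walnuts start on the bin floor near its far end, between x = -60 and +67 mm of the bin, in three pairs and one.
- nut5: A whole walnut, brown, about 29 mm across and 28 mm tall, 13 g, stiff; origin at its centre. Smooth: it slides and rolls easily on the blade and the bin floor. The seven walnuts start on the bin floor near its far end, between x = -60 and +67 mm of the bin, in three pairs and one.
- nut6: A whole walnut, brown, about 29 mm across and 28 mm tall, 13 g, stiff; origin at its centre. Smooth: it slides and rolls easily on the blade and the bin floor. The seven walnuts start on the bin floor near its far end, between x = -60 and +67 mm of the bin, in three pairs and one.
- peach_jar: Bystander: an amber glass jar with a brass lid, 72 mm across, 110 mm tall; loose, not to be moved. Origin at the centre of its underside.
- jam_jar: Bystander: a dark red jar with a black lid, 66 mm across, 100 mm tall; loose, not to be moved. Origin at the centre of its underside.
- water_bottle: Bystander: a clear bottle with a blue cap, 66 mm across, 200 mm tall; loose, not to be moved. Origin at the centre of its underside.
- tin: Bystander: a tin with a red label, 74 mm across, 80 mm tall; loose, not to be moved. Origin at the centre of its underside.

How it is judged:
On the way:
1. at least one walnut lies in the scoop, lifted clear of the bin floor (scoop more than 60 mm above the counter) (height (world z) of scoop above 0.06 m and distance between any of nut0, nut1, nut2, nut3, nut4, nut5, nut6 and scoop_bowl below 0.06 m), for 0.2 s.
At the end, for the whole second after the job is handed in: At least three walnuts lie in the tray, all others in the tray or the bin (none on the counter or in the laid-down scoop), at rest; the empty scoop lies flat (within 7 degrees) on the green mat, released, the centre of its blade within 45 mm of the centre of the mat (((distance between each of nut0, nut1, nut2 and tray below 0.132 m or distance between each of nut0, nut1, nut3 and tray below 0.132 m or distance between each of nut0, nut1, nut4 and tray below 0.132 m or distance between each of nut0, nut1, nut5 and tray below 0.132 m or distance between each of nut0, nut1, nut6 and tray below 0.132 m or distance between each of nut0, nut2, nut3 and tray below 0.132 m or distance between each of nut0, nut2, nut4 and tray below 0.132 m or distance between each of nut0, nut2, nut5 and tray below 0.132 m or distance between each of nut0, nut2, nut6 and tray below 0.132 m or distance between each of nut0, nut3, nut4 and tray below 0.132 m or distance between each of nut0, nut3, nut5 and tray below 0.132 m or distance between each of nut0, nut3, nut6 and tray below 0.132 m or distance between each of nut0, nut4, nut5 and tray below 0.132 m or distance between each of nut0, nut4, nut6 and tray below 0.132 m or distance between each of nut0, nut5, nut6 and tray below 0.132 m or distance between each of nut1, nut2, nut3 and tray below 0.132 m or distance between each of nut1, nut2, nut4 and tray below 0.132 m or distance between each of nut1, nut2, nut5 and tray below 0.132 m) or (distance between each of nut1, nut2, nut6 and tray below 0.132 m or distance between each of nut1, nut3, nut4 and tray below 0.132 m or distance between each of nut1, nut3, nut5 and tray below 0.132 m or distance between each of nut1, nut3, nut6 and tray below 0.132 m or distance between each of nut1, nut4, nut5 and tray below 0.132 m or distance between each of nut1, nut4, nut6 and tray below 0.132 m or distance between each of nut1, nut5, nut6 and tray below 0.132 m or distance between each of nut2, nut3, nut4 and tray below 0.132 m or distance between each of nut2, nut3, nut5 and tray below 0.132 m or distance between each of nut2, nut3, nut6 and tray below 0.132 m or distance between each of nut2, nut4, nut5 and tray below 0.132 m or distance between each of nut2, nut4, nut6 and tray below 0.132 m or distance between each of nut2, nut5, nut6 and tray below 0.132 m or distance between each of nut3, nut4, nut5 and tray below 0.132 m or distance between each of nut3, nut4, nut6 and tray below 0.132 m or distance between each of nut3, nut5, nut6 and tray below 0.132 m or distance between each of nut4, nut5, nut6 and tray below 0.132 m)) and height (world z) of each of nut0, nut1, nut2, nut3, nut4, nut5, nut6 above 0.033 m and linear speed of each of nut0, nut1, nut2, nut3, nut4, nut5, nut6 below 0.05 m/s and horizontal distance between scoop_bowl and mat below 0.045 m and height (world z) of scoop below 0.012 m and angle between scoop's own z axis and vertical below 0.12 rad and linear speed of scoop below 0.02 m/s); the robot touches nothing.
It fails at once if the gripper's fingers or the arm press on a walnut (contact force between any of the fingers, the arm and nut0 above 0.3 N or contact force between any of the fingers, the arm and nut1 above 0.3 N or contact force between any of the fingers, the arm and nut2 above 0.3 N or contact force between any of the fingers, the arm and nut3 above 0.3 N or contact force between any of the fingers, the arm and nut4 above 0.3 N or contact force between any of the fingers, the arm and nut5 above 0.3 N or contact force between any of the fingers, the arm and nut6 above 0.3 N).
It fails at once if a bystander is moved by more than 25 mm or tipped (distance of any of peach_jar, jam_jar, water_bottle, tin from where it was at the start of the episode above 0.025 m or angle between any of peach_jar, jam_jar, water_bottle, tin's own z axis and vertical above 0.35 rad).
It also fails if it takes over 72 s, if anything falls off the work surface, if the arm or the gripper's body presses on something with over 40 N, if the wrist force passes 120 N, or if a joint passes its speed limit or range.

## Working session

There is one attempt and no reset: what is moved stays moved. The work goes in short steps, Python scripts to look and compute and a shell command to move; the robot and the scene stay as the last step left them, time stands still between calls to the robot, and variables do not carry over. Pictures are saved under pics/ and viewed, at most 10 in all, crops included, and the job is handed in when it is done.

```bash
mkdir -p pics; python3 - <<'E'
from cell import ctrl,cams
import cv2,numpy as np
for n in("scene","top"):
    cv2.imwrite(f"pics/{n}0.png",cams.camera(n)[:,:,::-1]); c=cams.calibration(n); print(n,{k:np.round(v,4).tolist() for k,v in c.items()})
print(ctrl.observe())
E
```

```text
scene {'fx': 587.7561, 'fy': 587.7561, 'cx': 321.6794, 'cy': 225.4912, 'R': [[0.7031, 0.711, 0.0131], [0.462, -0.4427, -0.7685], [-0.5406, 0.5464, -0.6397]], 't': [-0.424, -0.198, 1.9395]}
top {'fx': 449.9542, 'fy': 449.9542, 'cx': 316.7403, 'cy': 232.9493, 'R': [[0.0252, -0.9997, -0.0076], [-0.9965, -0.0245, -0.0798], [0.0796, 0.0096, -0.9968]], 't': [-0.0024, 0.6167, 1.2884]}
{'time_s': 0.1, 'joints': array([ 1.05622121e+00,  2.59205639e-01,  1.53594405e+00, -6.62274185e-06,
        1.34800042e+00, -2.02779329e-01]), 'qvel': array([-1.49523249e-04, -2.81553762e-03, -2.23988204e-03, -1.22749967e-03,
        6.77598347e-04,  9.84202604e-06]), 'effort': array([ 2.77923631e-03, -4.38214910e+01, -2.84642404e+01,  7.20437570e-02,
        3.64084798e-02, -5.28827150e-05]), 'ee_pos': array([0.16845105, 0.52306559, 0.21794742]), 'tool_rot': array([ 1.55266396e-01,  9.87872330e-01, -7.30305446e-04, -2.70338300e-04]), 'ft_force': array([-0.5850426 , -0.12983787,  0.1609336 ]), 'wrist_torque': array([ 0.01131477, -0.01442047,  0.01727715]), 'grasp_force': 0.0, 'gripper_width': 0.09284744998486937}
```

View pics/scene0.png

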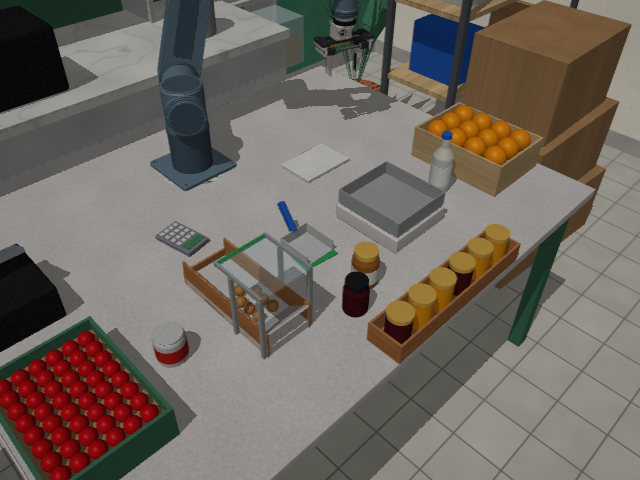

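View pics/top0.png

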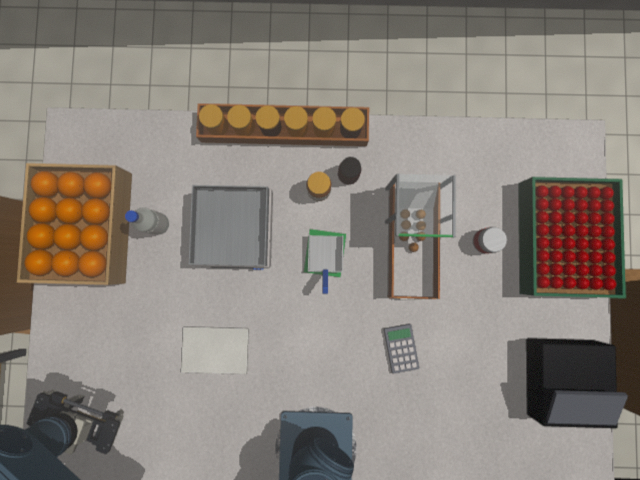

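The scene view shows the bin with its guard, the scoop on its mat and the scale. In the top view the scoop bowl is near (325,253) with its handle at (325,282), the bin spans about (390-440, 178-298), the nuts are near (412,225), and the tray is near (231,228). Next I'll measure and zoom in.

```bash
cat > h.py <<'E'
from cell import ctrl,cams
import cv2,numpy as np
from scipy.spatial.transform import Rotation as Rn
C={n:cams.calibration(n) for n in("scene","top")}
def ray(n,p,z):
    c=C[n];R=np.array(c['R']);t=np.array(c['t'])
    d=R.T@np.array([(p[0]-c['cx'])/c['fx'],(p[1]-c['cy'])/c['fy'],1]);o=-R.T@t
    return o+d*(z-o[2])/d[2]
def proj(n,X):
    c=C[n];q=np.array(c['R'])@np.array(X)+np.array(c['t']);return np.array([c['fx']*q[0]/q[2]+c['cx'],c['fy']*q[1]/q[2]+c['cy']])
E
python3 - <<'E'
from h import *
im=cv2.imread("pics/top0.png");s=cv2.imread("pics/scene0.png")
cv2.imwrite("pics/topz.png",cv2.resize(im[165:310,290:460],None,fx=4,fy=4,interpolation=cv2.INTER_CUBIC))
cv2.imwrite("pics/scz.png",cv2.resize(s[190:360,175:345],None,fx=3.5,fy=3.5,interpolation=cv2.INTER_CUBIC))
for nm,i in(("top",im),("scene",s)):
    h=cv2.cvtColor(i,cv2.COLOR_BGR2HSV)
    for k,lo,hi in(("green",(50,120,60),(80,255,255)),("blue",(105,150,60),(130,255,255))):
        m=cv2.inRange(h,lo,hi);n,l,st,ce=cv2.connectedComponentsWithStats(m)
        for j in range(1,n):
            if 15<st[j,4]<2500:
                c=np.argwhere(l==j)[:,::-1].astype(np.float32);print(nm,k,st[j],ce[j].round(1),cv2.minAreaRect(c))
E
```

```text
top green [310 230  33   5  93] [321.8 232.7] ((326.0, 232.0), (32.0, 4.0), 0.0)
top green [411 235  27   1  27] [424. 235.] ((424.0, 235.0), (26.0, 0.0), 180.0)
top green [328 273  12   3  21] [334.8 274.2] ((333.5, 274.0), (2.0, 11.0), 90.0)
top blue [126 211  10  10  78] [130.6 215.7] ((130.5, 215.5), (9.0, 9.0), 90.0)
scene green [ 278    0   53   73 1455] [309.8  25.6] ((306.9441833496094, 32.917938232421875), (72.95665740966797, 49.67325210571289), 82.34935760498047)
scene green [358   0  12  29 157] [361.9  11.8] ((363.5, 14.0), (28.0, 11.0), 90.0)
scene green [183 235  21  14 116] [192.7 241.5] ((192.94000244140625, 241.42001342773438), (5.800000190734863, 21.400001525878906), 53.13010025024414)
scene green [217 234  48  29 137] [240.2 248.1] ((240.49998474121094, 248.0), (2.5193541049957275, 53.69824981689453), 59.74356460571289)
scene green [311 250  27  17 127] [324.5 257.6] ((323.4783630371094, 257.5702819824219), (5.406702995300293, 28.17723846435547), 62.10273361206055)
scene green [518 316  11   8  33] [523.  319.4] ((522.9594116210938, 319.7567138671875), (6.411561012268066, 10.850333213806152), 80.53767395019531)
scene green [120 357  21  25  55] [130.  368.3] ((130.38458251953125, 369.076904296875), (30.50851058959961, 5.547001361846924), 56.3099365234375)
scene blue [458  23  26  62 473] [467.4  50.9] ((465.8479309082031, 53.9200439453125), (15.167969703674316, 62.01180648803711), 18.758649826049805)
scene blue [442 131  10   9  72] [446.7 135.1] ((446.5, 135.0), (8.0, 9.0), 90.0)
scene blue [278 202  19  30 228] [286.7 216.1] ((286.6781005859375, 216.19174194335938), (32.19386672973633, 7.200170993804932), 65.55604553222656)
```

View pics/topz.png

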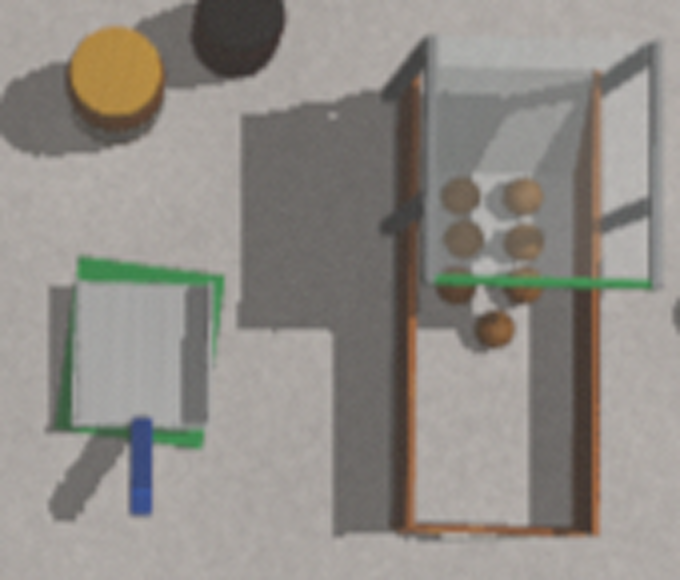

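View pics/scz.png

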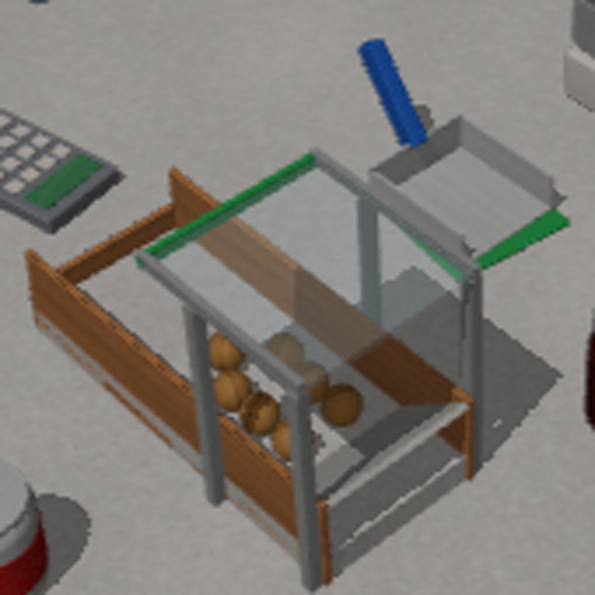

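The zoomed top view shows the mat corners at about (79,258), (222,275), (203,447) and (55,430). The scoop handle runs from (141,417) to (141,515), the guard's green edge from (435,282) to (662,286), and the seven nuts sit in three pairs plus one. Now I'll convert these to world points and cross-check them against the scene view.

```bash
python3 - <<'E'
from h import *
np.set_printoptions(precision=4,suppress=True)
T=lambda u,v,z:ray("top",(290+(u+.5)/4-.5,165+(v+.5)/4-.5),z)
S=lambda u,v,z:ray("scene",(175+(u+.5)/3.5-.5,190+(v+.5)/3.5-.5),z)
mat=[T(u,v,.004) for u,v in((79,258),(222,275),(203,447),(55,430))]
print("mat",np.mean(mat,0),np.array(mat)[:,:2].round(4).tolist(),[np.linalg.norm(mat[i]-mat[i-1]) for i in range(4)], np.arctan2(*(mat[0]+mat[1]-mat[2]-mat[3])[[1,0]]))
print("guard top",T(435,284,.188),T(662,288,.188)," scene",S(138,262,.188),S(315,152,.188))
print("binfront top",T(403,530,.08),T(599,533,.08),"far",T(412,72,.08),T(600,72,.08))
print("scene bin: wall tops front",S(28,254,.08),S(172,170,.08))
print("nuts");[print(T(u,v,.038)) for u,v in((461,195),(523,196),(463,239),(524,241),(457,285),(525,286),(495,328))]
print("scene nuts");[print(S(u,v,.038)) for u,v in((226,350),(285,353),(231,390),(312,382),(261,412),(342,404),(285,440))]
# handle ends by two-view: top of handle
print("handle top end top-cam z=.108",T(141,513,.108),"scene",S(370,45,.108))
print("handle base z=.034",T(141,420,.037),"scene",S(411,140,.037))
print("lip corners z=.006",T(77,280,.006),T(210,285,.006),"back",T(72,428,.038),T(206,425,.038))
print("scene lip",S(478,262,.006),S(560,208,.006),"back wall top",S(369,174,.04),S(462,117,.04))
im=cv2.imread("pics/top0.png")
cor=[(193,187),(269,187),(268,267),(191,267)]
c=[ray("top",p,.103) for p in cor];print("tray",np.mean(c,0),np.array(c)[:,:2].tolist())
cs=[ray("scene",p,.103) for p in((338,196),(388,164),(444,202),(395,236))];print(np.mean(cs,0),np.array(cs)[:,:2].tolist())
for nm,p,z in(("peach",(319,182),.11),("jam",(349,171),.10),("bottle",(131,216),.2),("tin",(493,239),.08)):print(nm,ray("top",p,z))
E
```

```text
mat [ 0.5604 -0.0114  0.004 ] [[0.629, 0.0353], [0.619, -0.071], [0.4918, -0.0596], [0.5015, 0.0496]] [np.float64(0.1282869135966449), np.float64(0.10670438904090576), np.float64(0.12765735547121915), np.float64(0.10955800572993414)] -0.10058920107727644
guard top [ 0.6018 -0.1969  0.188 ] [ 0.6028 -0.3412  0.188 ]  scene [ 0.6032 -0.3402  0.188 ] [ 0.5988 -0.1893  0.188 ]
binfront top [ 0.4395 -0.1952  0.08  ] [ 0.4409 -0.3302  0.08  ] far [ 0.7595 -0.1977  0.08  ] [ 0.7626 -0.3297  0.08  ]
scene bin: wall tops front [ 0.4427 -0.3313  0.08  ] [ 0.4407 -0.2016  0.08  ]
nuts
[ 0.6786 -0.2408  0.038 ]
[ 0.6789 -0.2856  0.038 ]
[ 0.6466 -0.2425  0.038 ]
[ 0.6462 -0.2865  0.038 ]
[ 0.6132 -0.2385  0.038 ]
[ 0.6137 -0.2874  0.038 ]
[ 0.5829 -0.2661  0.038 ]
scene nuts
[ 0.5809 -0.266   0.038 ]
[ 0.6121 -0.2379  0.038 ]
[ 0.6134 -0.2875  0.038 ]
[ 0.6466 -0.2422  0.038 ]
[ 0.6437 -0.2855  0.038 ]
[ 0.6766 -0.2408  0.038 ]
[ 0.6746 -0.29    0.038 ]
handle top end top-cam z=.108 [ 0.448 -0.014  0.108] scene [ 0.456  -0.0162  0.108 ]
handle base z=.034 [ 0.5105 -0.0132  0.037 ] scene [ 0.5006 -0.0152  0.037 ]
lip corners z=.006 [0.6125 0.0362 0.006 ] [ 0.6112 -0.0622  0.006 ] back [0.5036 0.0361 0.038 ] [ 0.5081 -0.0599  0.038 ]
scene lip [ 0.6153 -0.0516  0.006 ] [0.6157 0.0378 0.006 ] back wall top [ 0.5109 -0.0688  0.04  ] [0.5104 0.0314 0.04  ]
tray [0.6216 0.2505 0.103 ] [[0.7296028102400194, 0.35829702098779337], [0.7346153200406614, 0.14750895826354776], [0.5138243663721994, 0.14281027354842982], [0.5085305258110353, 0.35334507306140867]]
[0.6496 0.2251 0.103 ] [[0.5402492384064654, 0.12468888626817198], [0.5326908085616795, 0.34971255130044465], [0.7633641821720231, 0.31813353647959763], [0.7620210042953038, 0.10772714691199226]]
peach [0.7505 0.0094 0.11  ]
jam [ 0.7854 -0.0731  0.1   ]
bottle [0.6342 0.4845 0.2   ]
tin [ 0.6073 -0.4785  0.08  ]
```

```bash
cat >> h.py <<'E'
YS=0.0
def tcp(lip,pitch,off=(-.139+.019*np.sin(np.radians(35)),0,.0775-.019*np.cos(np.radians(35)))):
    """TCP and tool rotation for scoop lip (underside) at lip, mouth pitched down by pitch deg"""
    P=Rn.from_euler('y',pitch,degrees=True)
    a=np.radians(35);z=np.array([np.sin(a),0,-np.cos(a)]);y=np.array([0,1.,0])
    return np.array(lip)+P.apply(off),P*Rn.from_matrix(np.c_[np.cross(y,z),y,z])
def cur():
    o=ctrl.observe();return o['ee_pos'],Rn.from_quat(o['tool_rot'])
def plan(wps):
    p,r=cur()
    for lip,pitch in wps:
        q,s=tcp(lip,pitch);d=r.inv().apply(q-p)/.1;w=(r.inv()*s).as_rotvec()/2
        print("dp",d.round(3).tolist(),"rot",w.round(4).tolist(),"tcp",q.round(3),"rows>=",int(np.ceil(max(np.linalg.norm(d)*100/62.5,np.degrees(np.linalg.norm(w)*2)/10.7))));p,r=q,s
def st():
    o=ctrl.observe();p=o['ee_pos'];R=Rn.from_quat(o['tool_rot']);z=R.apply([0,0,1]);print("t",round(o['time_s'],2),"p",p.round(4),"tilt",np.degrees(np.arctan2(z[0],-z[2])).round(2),"ydir",R.apply([0,1,0]).round(4),"F",o['ft_force'].round(2),"w",round(o['gripper_width'],4),"g",round(o['grasp_force'],1),"q",o['joints'].round(2))
E
python3 - <<'E'
from h import *
L0=np.array([.613,-.0135,.004]); print(proj("scene",[.73,.358,.103]),proj("scene",[.508,.353,.103]))
p,r=cur();q,s=tcp(L0,0);up=L0+[-.12*.574,0,.12*.819];print("lift vector along tool -z 0.12")
# rotate in place w.r.t tcp
d=(r.inv()*s).as_rotvec()/2;print("rot in place",d.round(4).tolist())
q2,_=tcp(up,0);print("then tool-axes shift",(s.inv().apply(q2-p)/.1).round(3), "tcp goals",q2.round(3),q.round(3))
E
```

```text
[442.80594293 190.95444434] [382.51166078 160.30089117]
lift vector along tool -z 0.12
rot in place [-0.0483, -0.3032, -0.1508]
then tool-axes shift [-1.72  -5.366  1.86 ] tcp goals [ 0.416 -0.014  0.164] [ 0.485 -0.014  0.066]
```

```bash
python3 -m inch '{"dp":[[0,0,0],[0,0,0],[0,0,0],[0,0,0],[0,0,0]],"delta_rot":[[-0.0483,-0.3032,-0.1508],[-0.0483,-0.3032,-0.1508],[-0.0483,-0.3032,-0.1508],[-0.0483,-0.3032,-0.1508],[-0.0483,-0.3032,-0.1508]],"jaw":[-1,-1,-1,-1,-1]}' 60
python3 -m inch '{"dp":[[-0.29,-0.9,0.31],[-0.29,-0.9,0.31]],"delta_rot":[[0,0,0],[0,0,0]],"jaw":[-1,-1]}'
python3 -m inch '{"dp":[[-0.29,-0.9,0.31],[-0.29,-0.9,0.31]],"delta_rot":[[0,0,0],[0,0,0]],"jaw":[-1,-1]}'
python3 -c "
from h import *
st();plan([([.613-.069,-.0135,.004+.098],0)])"
```

```text
time_s: 0.72
ee_pos: [0.1667, 0.5227, 0.2169]
tool_rot: [-0.002, 0.954, -0.001, 0.3]
ft_force: [-0.7, -0.3, 0.2]
gripper_width: 0.0928
grasp_force: 0.0
time_s: 0.98
ee_pos: [0.211, 0.4317, 0.2094]
tool_rot: [0.001, 0.954, 0.0, 0.3]
ft_force: [0.7, -0.4, -0.2]
gripper_width: 0.093
grasp_force: 0.0
time_s: 1.23
ee_pos: [0.2527, 0.3411, 0.201]
tool_rot: [0.002, 0.954, 0.0, 0.3]
ft_force: [0.7, -0.6, 1.4]
gripper_width: 0.093
grasp_force: 0.0
t 1.23 p [0.2527 0.3411 0.201 ] tilt 34.96 ydir [0.0036 1.     0.002 ] F [ 0.71 -0.58  1.35] w 0.093 g 0.0 q [ 1.12 -0.04  2.1  -0.71  0.92 -0.05]
dp [-1.139, -3.541, 1.24] rot [-0.0002, -0.0003, -0.0021] tcp [ 0.416 -0.014  0.164] rows>= 7
```

```bash
for i in 1; do :; done
python3 -m inch '{"dp":[[-0.285,-0.885,0.31],[-0.285,-0.885,0.31]],"delta_rot":[[0,0,0],[0,0,0]],"jaw":[-1,-1]}' >/dev/null
python3 -m inch '{"dp":[[-0.285,-0.885,0.31],[-0.285,-0.885,0.31]],"delta_rot":[[0,0,0],[0,0,0]],"jaw":[-1,-1]}' >/dev/null
python3 -m inch '{"dp":[[-0.285,-0.885,0.31],[-0.285,-0.885,0.31]],"delta_rot":[[0,0,0],[0,0,0]],"jaw":[-1,-1]}' >/dev/null
python3 -m inch '{"dp":[[-0.285,-0.885,0.31],[-0.285,-0.885,0.31],[-0.285,-0.885,0.31],[-0.285,-0.885,0.31]],"delta_rot":[[0,0,0],[0,0,0],[0,0,0],[0,0,0]],"jaw":[-1,-1,-1,-1]}' >/dev/null
python3 -c "
from h import *
st();plan([([.613,-.0135,.004],0)])
cv2.imwrite('pics/s1.png',cams.camera('scene')[120:300,170:410,::-1].repeat(3,0).repeat(3,1))"
```

```text
t 2.48 p [0.3925 0.0347 0.1637] tilt 33.54 ydir [0.0048 1.     0.0039] F [-0.62  0.62 -0.82] w 0.0931 g 0.0 q [-0.43 -0.37  2.42  0.43  0.59 -2.3 ]
dp [-0.233, -0.481, 1.325] rot [0.0002, -0.0128, -0.0031] tcp [ 0.485 -0.014  0.066] rows>= 3
```

View pics/s1.png

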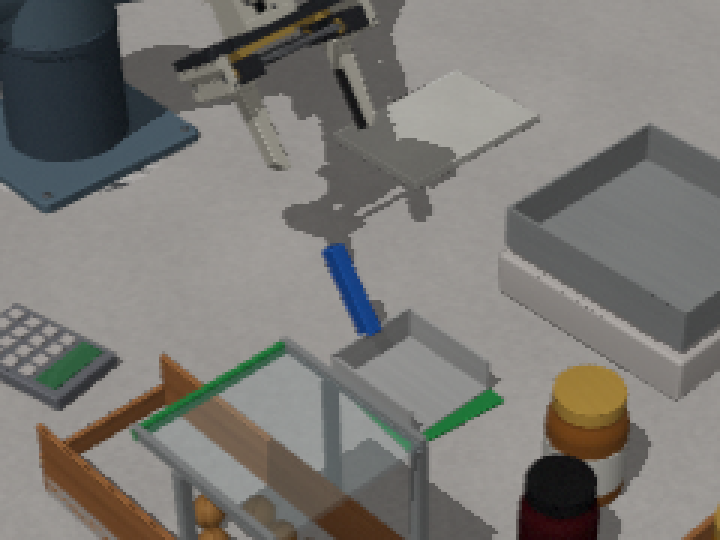

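The view shows the gripper behind the scoop handle with nothing touched. Joint 5 is getting small at a 35° tilt, so I'll use 15° for the grasp instead.

```bash
sed -i 's/np.radians(35)/np.radians(15)/g' h.py
python3 - <<'E'
from h import *
L=np.array([.613,-.0135,.004]);z=np.array([np.sin(np.radians(15)),0,-np.cos(np.radians(15))])
plan([(L-.1*z,0),(L,0)])
E
```

```text
dp [-0.489, -0.485, 0.366] rot [0.001, 0.1615, -0.0024] tcp [ 0.453 -0.014  0.16 ] rows>= 2
dp [0.0, 0.0, 1.0] rot [0.0, 0.0, 0.0] tcp [ 0.479 -0.014  0.063] rows>= 2
```

```bash

python3 -m inch '{"dp":[[-0.49,-0.485,0.37],[-0.49,-0.485,0.37],[-0.49,-0.485,0.37],[-0.49,-0.485,0.37],[-0.49,-0.485,0.37],[-0.49,-0.485,0.37]],"delta_rot":[[0.001,0.1615,-0.0024],[0.001,0.1615,-0.0024],[0.001,0.1615,-0.0024],[0.001,0.1615,-0.0024],[0.001,0.1615,-0.0024],[0.001,0.1615,-0.0024]],"jaw":[-1,-1,-1,-1,-1,-1]}' >/dev/null
python3 -c "
from h import *
st()
L=np.array([.613,-.0135,.004]);plan([(L,0)])
im=cams.camera('top');cv2.imwrite('pics/t1.png',im[:,:,::-1])
p,r=cur();print(proj('top',p),proj('top',[.452,-.0135,.105]))
cv2.imwrite('pics/t1z.png',cv2.resize(im[150:330,180:350,::-1],None,fx=3.3,fy=3.3))"
```

```text
t 3.27 p [ 0.4506 -0.009   0.1577] tilt 14.82 ydir [-6.9e-03  1.0e+00  4.0e-04] F [ 0.13 -0.59  0.63] w 0.0929 g 0.0 q [-0.34 -0.03  2.06  0.12  0.87 -1.98]
dp [-0.032, -0.047, 0.986] rot [0.0011, -0.0015, 0.0033] tcp [ 0.479 -0.014  0.063] rows>= 2
[323.24689639 292.74438485] [324.73239245 291.31741165]
```

View pics/t1z.png

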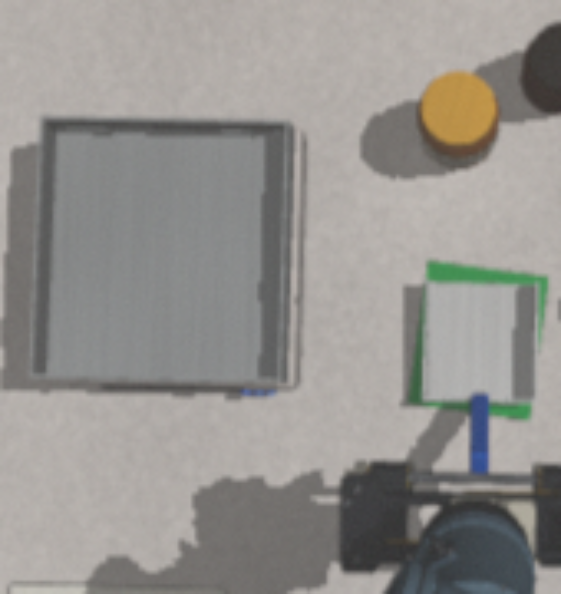

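The handle, at zoom (480,435), lies between the open fingers. The tray corners agree with my earlier measurement. Descending and gripping now.

```bash

python3 -m inch '{"dp":[[-0.03,-0.047,0.5],[-0.03,-0.047,0.98],[-0.03,-0.047,0.98],[-0.03,-0.047,0.98],[-0.03,-0.047,0.98],[-0.03,-0.047,0.98],[-0.03,-0.047,0.98],[-0.03,-0.047,0.98],[-0.03,-0.047,0.98],[-0.03,-0.047,0.98],[-0.03,-0.047,0.98],[-0.03,-0.047,0.98]],"delta_rot":[[0.001,-0.0015,0.0033],[0.001,-0.0015,0.0033],[0.001,-0.0015,0.0033],[0.001,-0.0015,0.0033],[0.001,-0.0015,0.0033],[0.001,-0.0015,0.0033],[0.001,-0.0015,0.0033],[0.001,-0.0015,0.0033],[0.001,-0.0015,0.0033],[0.001,-0.0015,0.0033],[0.001,-0.0015,0.0033],[0.001,-0.0015,0.0033]],"jaw":[-1,-1,-1,-1,1,1,1,1,1,1,1,1]}' 60
python3 -c "
from h import *
st()
plan([([.613,-.0135,.004],0),([.613,-.0135,.12],0),([.575,-.2645,.16],5),([.560,-.2645,.12],20),([.560,-.2645,.03],20)])"
```

```text
time_s: 4.82
ee_pos: [0.4794, -0.0139, 0.0634]
tool_rot: [-0.0, 0.992, 0.0, 0.13]
ft_force: [0.6, 0.4, 0.2]
gripper_width: 0.0173
grasp_force: 0.0
t 4.83 p [ 0.4794 -0.0139  0.0634] tilt 14.94 ydir [-1.e-04  1.e+00  1.e-04] F [0.6  0.41 0.24] w 0.0173 g 0.0 q [-0.33  0.17  2.13  0.15  0.59 -2.01]
dp [0.005, 0.004, 0.001] rot [0.0, -0.0005, 0.0] tcp [ 0.479 -0.014  0.063] rows>= 1
dp [-0.3, 0.0, -1.12] rot [0.0, 0.0, 0.0] tcp [ 0.479 -0.014  0.179] rows>= 2
dp [0.179, -2.51, -0.581] rot [0.0, 0.0436, 0.0] tcp [ 0.447 -0.264  0.231] rows>= 5
dp [-0.059, 0.0, 0.104] rot [0.0, 0.1309, 0.0] tcp [ 0.454 -0.264  0.221] rows>= 2
dp [-0.078, 0.0, 0.897] rot [0.0, 0.0, 0.0] tcp [ 0.454 -0.264  0.131] rows>= 2
```

```bash

python3 -m inch '{"dp":[[0,0,0],[0,0,0],[0,0,0],[0,0,0]],"delta_rot":[[0,0,0],[0,0,0],[0,0,0],[0,0,0]],"jaw":[1,1,1,1]}' 60
python3 -m inch '{"dp":[[-0.05,0,-0.2],[-0.1,0,-0.4],[-0.03,0,-0.7],[0.2,0,-1],[0.2,0,-1],[0.2,0,-1]],"delta_rot":[[0,0,0],[0,0,0],[0,0,0],[0,0,0],[0,0,0],[0,0,0]],"jaw":[1,1,1,1,1,1]}'
python3 -c "
from h import *
st()
plan([([.560,-.0135,.13],0),([.558,-.2645,.13],0),([.558,-.2645,.12],20),([.558,-.2645,.03],20)])
im=cams.camera('scene')[:,:,::-1];cv2.imwrite('pics/s2.png',cv2.resize(im[130:330,200:400],None,fx=3,fy=3))"
```

```text
time_s: 5.32
ee_pos: [0.4794, -0.0139, 0.0635]
tool_rot: [-0.0, 0.992, 0.0, 0.13]
ft_force: [1.0, 0.1, -0.8]
gripper_width: 0.0157
grasp_force: 60.0
time_s: 6.08
ee_pos: [0.4345, -0.014, 0.1548]
tool_rot: [0.0, 0.991, -0.0, 0.13]
ft_force: [0.4, -0.4, -1.5]
gripper_width: 0.0156
grasp_force: 60.0
t 6.08 p [ 0.4345 -0.014   0.1548] tilt 14.97 ydir [ 3.e-04  1.e+00 -1.e-04] F [ 0.39 -0.42 -1.55] w 0.0156 g 60.0 q [-0.37 -0.06  2.1   0.12  0.86 -2.01]
dp [-0.006, 0.005, -0.354] rot [-0.0001, -0.0002, -0.0001] tcp [ 0.426 -0.014  0.189] rows>= 1
dp [0.019, -2.51, -0.005] rot [0.0, 0.0, 0.0] tcp [ 0.424 -0.264  0.189] rows>= 5
dp [-0.357, 0.0, -0.239] rot [0.0, 0.1745, 0.0] tcp [ 0.452 -0.264  0.221] rows>= 2
dp [-0.078, 0.0, 0.897] rot [0.0, 0.0, 0.0] tcp [ 0.452 -0.264  0.131] rows>= 2
```

View pics/s2.png

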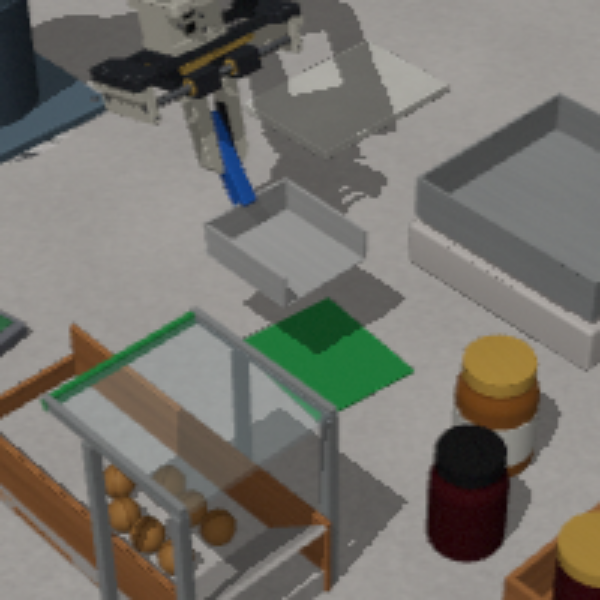

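The scoop is held level, clear of the mat. Moving over the open front of the bin.

```bash

python3 -m inch '{"dp":[[0,0,-0.35],[0.01,-0.4,-0.355],[0.01,-0.85,-0.355],[0.01,-0.85,-0.355]],"delta_rot":[[0,0,0],[0,0,0],[0,0,0],[0,0,0]],"jaw":[1,1,1,1]}' >/dev/null
python3 -m inch '{"dp":[[0,-0.4,0],[0,-0.8,0],[0,-0.8,0]],"delta_rot":[[0,0,0],[0,0,0],[0,0,0]],"jaw":[1,1,1]}' >/dev/null
python3 -m inch '{"dp":[[0,-0.4,0],[0,-0.86,0],[0,-0.86,0],[-0.36,-0.86,-0.24],[-0.36,-0.86,-0.24],[-0.36,-0.86,-0.24],[-0.36,-0.86,-0.24]],"delta_rot":[[0,0,0],[0,0,0],[0,0,0],[0,0.1745,0],[0,0.1745,0],[0,0.1745,0],[0,0.1745,0]],"jaw":[1,1,1,1,1,1,1]}' >/dev/null
python3 -c "
from h import *
st()
plan([([.558,-.2645,.06],20),([.558,-.2645,.028],20),([.558,-.2645,.028],5),([.695,-.2645,.026],5),([.695,-.2645,.026],0),([.697,-.2645,.029],-20)])
im=cams.camera('top');cv2.imwrite('pics/t2z.png',cv2.resize(im[160:340,340:480,::-1],None,fx=3.3,fy=3.3))"
```

```text
t 7.88 p [ 0.4526 -0.263   0.2204] tilt -5.04 ydir [-0.002   1.      0.0021] F [ 0.76 -0.22 -0.75] w 0.016 g 60.0 q [-0.7   0.26  1.53 -0.06  1.42 -2.26]
dp [-0.049, -0.016, 0.588] rot [0.001, -0.0003, 0.0011] tcp [ 0.452 -0.264  0.161] rows>= 1
dp [-0.028, 0.0, 0.319] rot [0.0, 0.0, 0.0] tcp [ 0.452 -0.264  0.129] rows>= 1
dp [0.199, 0.0, 0.327] rot [0.0, -0.1309, 0.0] tcp [ 0.43  -0.264  0.099] rows>= 2
dp [-1.346, 0.0, 0.258] rot [0.0, 0.0, 0.0] tcp [ 0.567 -0.264  0.097] rows>= 3
dp [0.076, 0.0, 0.103] rot [0.0, -0.0436, 0.0] tcp [ 0.561 -0.264  0.085] rows>= 1
dp [0.218, 0.0, 0.422] rot [0.0, -0.1745, 0.0] tcp [ 0.551 -0.264  0.039] rows>= 2
```

View pics/t2z.png

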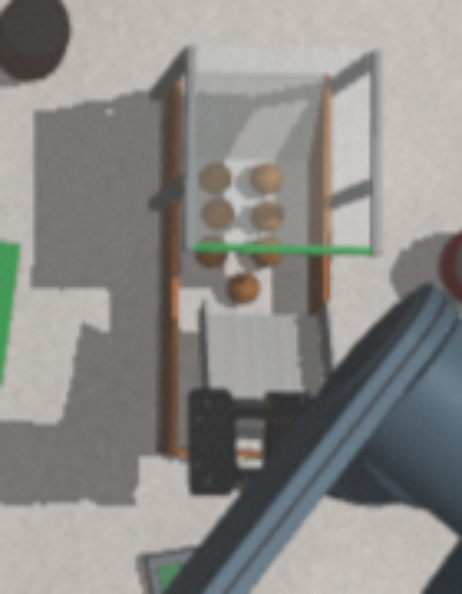

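The scoop is over the bin front with its lip at about zoom (205-325, 305), just short of the single nut at (243,288). I'll check the lateral fit and then lower.

```bash

python3 -m inch '{"dp":[[-0.03,-0.016,0.3],[-0.06,-0.016,0.58],[-0.06,-0.016,0.58],[-0.06,-0.016,0.7],[-0.07,-0.016,0.8],[-0.07,-0.016,0.8]],"delta_rot":[[0.001,0,0.001],[0.001,0,0.001],[0.001,0,0.001],[0.001,0,0.001],[0.001,0,0.001],[0.001,0,0.001]],"jaw":[1,1,1,1,1,1]}' >/dev/null
python3 -c "
from h import *
for y in(-.2145,-.3145):print(((proj('top',[.558,y,.12])-[340,160])*3.3).round())
st()
plan([([.558,-.2645,.03],20),([.558,-.2645,.026],20)])"
```

```text
[199. 310.]
[322. 313.]
t 8.68 p [ 0.4524 -0.2663  0.1407] tilt -5.08 ydir [ 0.002   1.     -0.0015] F [-0.24  0.64 -0.95] w 0.0157 g 60.0 q [-0.7   0.33  1.64 -0.06  1.24 -2.25]
dp [-0.007, 0.018, 0.093] rot [-0.0007, -0.0007, -0.0011] tcp [ 0.452 -0.264  0.131] rows>= 1
dp [-0.003, 0.0, 0.04] rot [0.0, 0.0, 0.0] tcp [ 0.452 -0.264  0.127] rows>= 1
```

```bash

python3 -m inch '{"dp":[[0,0.015,0.08],[0,0.015,0.11],[0,0.015,0.11],[0,0.015,0.11]],"delta_rot":[[0,0,0],[0,0,0],[0,0,0],[0,0,0]],"jaw":[1,1,1,1]}' | grep -E "pos|force"
python3 -m inch '{"dp":[[0,0,0.02],[0,0,0.02],[0,0,0.02]],"delta_rot":[[0,0,0],[0,0,0],[0,0,0]],"jaw":[1,1,1]}' | grep -E "pos|force"
python3 -m inch '{"dp":[[0,0,0.02],[0,0,0.02],[0,0,0.02]],"delta_rot":[[0,0,0],[0,0,0],[0,0,0]],"jaw":[1,1,1]}' | grep -E "pos|force"
```

```text
ee_pos: [0.4519, -0.2652, 0.1303]
ft_force: [-0.7, -0.5, -2.0]
grasp_force: 60.0
ee_pos: [0.4516, -0.2651, 0.1283]
ft_force: [-0.3, 0.3, -0.7]
grasp_force: 60.0
ee_pos: [0.4514, -0.2651, 0.1262]
ft_force: [0.3, -0.1, -1.0]
grasp_force: 60.0
```

```bash

python3 -m inch '{"dp":[[0,0,0.015],[0,0,0.015],[0,0,0.015]],"delta_rot":[[0,0,0],[0,0,0],[0,0,0]],"jaw":[1,1,1]}' | grep -E "pos|ft_force"
python3 -m inch '{"dp":[[0,0,0.01],[0,0,0.01],[0,0,0.01]],"delta_rot":[[0,0,0],[0,0,0],[0,0,0]],"jaw":[1,1,1]}' | grep -E "pos|ft_force"
python3 -m inch '{"dp":[[0,0,0.01],[0,0,0.01],[0,0,0.01]],"delta_rot":[[0,0,0],[0,0,0],[0,0,0]],"jaw":[1,1,1]}' | grep -E "pos|ft_force"
```

```text
ee_pos: [0.4514, -0.2651, 0.1248]
ft_force: [0.5, -0.6, -0.2]
ee_pos: [0.4515, -0.2653, 0.1245]
ft_force: [-1.0, 0.6, 5.4]
ee_pos: [0.4517, -0.2656, 0.1242]
ft_force: [-3.7, 1.8, 9.3]
```

Floor contact came at the expected height: the lip was at 23.8 mm against a nominal 24. Now I'll plan the scooping stroke.

```bash
cat >> h.py <<'E'
def rel(wps):
    p,r=cur()
    for lip,pitch in wps:
        q,s=tcp(lip,pitch);print(lip,pitch,"dp",(r.inv().apply(q-p)/.1).round(3).tolist(),"rot",((r.inv()*s).as_rotvec()/2).round(3).tolist(),q.round(3))
E
python3 -c "
from h import *
y=-.2645
rel([([.559,y,.0265],20),([.575,y,.0265],15),([.590,y,.0265],10),([.605,y,.0262],5),([.62,y,.026],4),([.635,y,.026],4),([.65,y,.026],4)])"
```

```text
[0.559, -0.2645, 0.0265] 20 dp [-0.013, 0.011, -0.038] rot [-0.002, 0.001, -0.001] [ 0.453 -0.264  0.128]
[0.575, -0.2645, 0.0265] 15 dp [-0.096, 0.011, 0.051] rot [-0.002, -0.043, -0.001] [ 0.461 -0.264  0.118]
[0.59, -0.2645, 0.0265] 10 dp [-0.179, 0.012, 0.147] rot [-0.002, -0.087, -0.001] [ 0.468 -0.264  0.108]
[0.605, -0.2645, 0.0262] 5 dp [-0.272, 0.012, 0.252] rot [-0.002, -0.13, -0.001] [ 0.477 -0.264  0.097]
[0.62, -0.2645, 0.026] 4 dp [-0.411, 0.012, 0.264] rot [-0.002, -0.139, -0.001] [ 0.49  -0.264  0.094]
[0.635, -0.2645, 0.026] 4 dp [-0.561, 0.013, 0.251] rot [-0.002, -0.139, -0.001] [ 0.505 -0.264  0.094]
[0.65, -0.2645, 0.026] 4 dp [-0.71, 0.013, 0.239] rot [-0.002, -0.139, -0.001] [ 0.52  -0.264  0.094]
```

```bash

python3 -m inch '{"dp":[[-0.013,0.011,-0.038],[-0.096,0.011,0.051],[-0.179,0.012,0.147],[-0.272,0.012,0.252],[-0.411,0.012,0.264],[-0.561,0.013,0.251],[-0.71,0.013,0.239],[-0.71,0.013,0.239]],"delta_rot":[[-0.002,0.001,-0.001],[-0.002,-0.043,-0.001],[-0.002,-0.087,-0.001],[-0.002,-0.13,-0.001],[-0.002,-0.139,-0.001],[-0.002,-0.139,-0.001],[-0.002,-0.139,-0.001],[-0.002,-0.139,-0.001]],"jaw":[1,1,1,1,1,1,1,1]}' >/dev/null
python3 -c "
from h import *
st();y=-.2645
rel([([.65,y,.0255],4),([.665,y,.0255],3),([.68,y,.0255],3),([.69,y,.0255],3),([.695,y,.0255],2)])
im=cams.camera('top');cv2.imwrite('pics/t3.png',cv2.resize(im[160:290,370:460,::-1],None,fx=4,fy=4))"
```

```text
t 12.05 p [ 0.5213 -0.2638  0.0925] tilt 10.88 ydir [-0.0023  1.      0.0015] F [-0.96  0.32 -1.13] w 0.0156 g 60.0 q [-0.74  0.34  1.77  0.17  0.89 -2.41]
[0.65, -0.2645, 0.0255] 4 dp [0.007, -0.007, -0.015] rot [0.001, -0.001, 0.001] [ 0.52  -0.264  0.094]
[0.665, -0.2645, 0.0255] 3 dp [-0.125, -0.008, 0.033] rot [0.001, -0.01, 0.001] [ 0.534 -0.264  0.092]
[0.68, -0.2645, 0.0255] 3 dp [-0.272, -0.008, 0.062] rot [0.001, -0.01, 0.001] [ 0.549 -0.264  0.092]
[0.69, -0.2645, 0.0255] 3 dp [-0.37, -0.008, 0.08] rot [0.001, -0.01, 0.001] [ 0.559 -0.264  0.092]
[0.695, -0.2645, 0.0255] 2 dp [-0.404, -0.008, 0.11] rot [0.001, -0.019, 0.001] [ 0.563 -0.264  0.089]
```

View pics/t3.png

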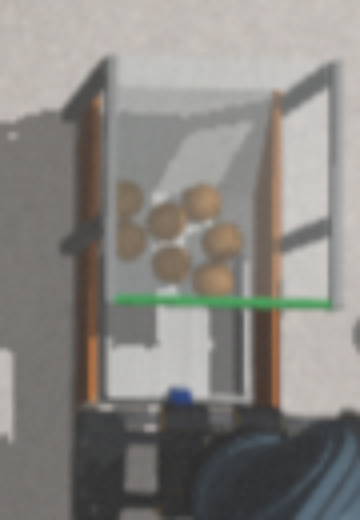

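All seven nuts are ahead of or on the blade, at zoom (127-240, 198-280). Pushing on to the ramp.

```bash

python3 -m inch '{"dp":[[-0.06,-0.008,0.02],[-0.125,-0.008,0.033],[-0.2,-0.008,0.05],[-0.272,-0.008,0.062],[-0.37,-0.008,0.08],[-0.404,-0.008,0.105],[-0.404,-0.008,0.105]],"delta_rot":[[0.001,-0.005,0.001],[0.001,-0.01,0.001],[0.001,-0.01,0.001],[0.001,-0.01,0.001],[0.001,-0.01,0.001],[0.001,-0.019,0.001],[0.001,-0.019,0.001]],"jaw":[1,1,1,1,1,1,1]}' |grep ft
python3 -c "
from h import *
st();y=-.2645
rel([([.695,y,.0255],2),([.699,y,.026],0),([.697,y,.035],-5),([.695,y,.044],-10),([.692,y,.054],-15),([.688,y,.063],-20)])
im=cams.camera('top');cv2.imwrite('pics/t4.png',np.hstack([cv2.resize(im[160:290,370:460,::-1],None,fx=4,fy=4),cv2.resize(cams.camera('scene')[220:350,210:320,::-1],None,fx=4,fy=4)]))"
```

```text
ft_force: [-0.6, 0.7, -2.6]
t 12.97 p [ 0.5612 -0.2644  0.0895] tilt 13.04 ydir [1.8e-03 1.0e+00 9.0e-04] F [-0.62  0.67 -2.63] w 0.0156 g 60.0 q [-0.71  0.38  1.72  0.19  0.87 -2.39]
[0.695, -0.2645, 0.0255] 2 dp [-0.018, -0.001, 0.006] rot [0.0, 0.0, -0.001] [ 0.563 -0.264  0.089]
[0.699, -0.2645, 0.026] 0 dp [-0.027, -0.001, 0.05] rot [0.0, -0.017, -0.001] [ 0.565 -0.264  0.085]
[0.697, -0.2645, 0.035] -5 dp [0.045, -0.001, 0.064] rot [0.0, -0.061, -0.001] [ 0.558 -0.264  0.082]
[0.695, -0.2645, 0.044] -10 dp [0.106, -0.001, 0.083] rot [0.0, -0.104, -0.001] [ 0.553 -0.264  0.079]
[0.692, -0.2645, 0.054] -15 dp [0.166, -0.002, 0.095] rot [0.0, -0.148, -0.001] [ 0.547 -0.264  0.076]
[0.688, -0.2645, 0.063] -20 dp [0.227, -0.002, 0.119] rot [0.0, -0.192, -0.001] [ 0.542 -0.264  0.073]
```

View pics/t4.png

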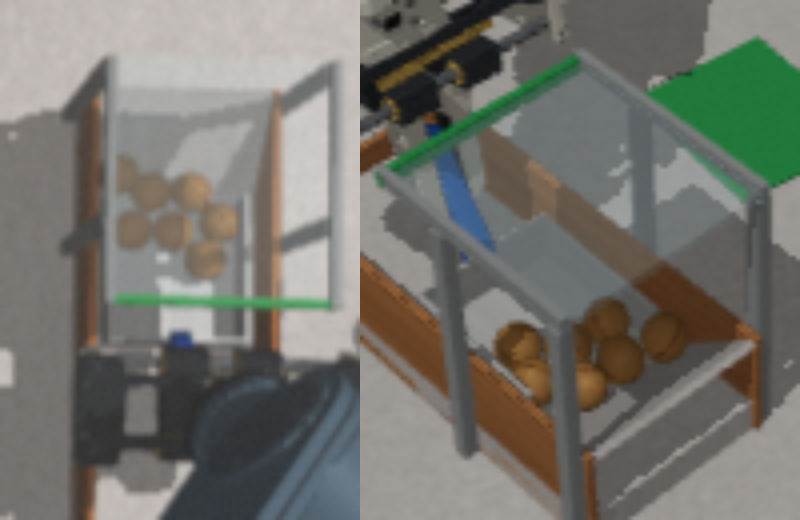

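At least five nuts are now over the blade, with one at the left by the bin wall. I'll finish the push and tilt the mouth up.

```bash

python3 -m inch '{"dp":[[-0.025,0,0.025],[-0.035,0,0.05],[-0.035,0,0.05],[0.045,0,0.055],[0.106,0,0.07],[0.166,0,0.08],[0.227,0,0.1],[0.227,0,0.1],[0.227,0,0.1]],"delta_rot":[[0,-0.008,0],[0,-0.017,0],[0,-0.03,0],[0,-0.061,0],[0,-0.104,0],[0,-0.148,0],[0,-0.192,0],[0,-0.192,0],[0,-0.192,0]],"jaw":[1,1,1,1,1,1,1,1,1]}' |grep ft
python3 -c "
from h import *
st();y=-.2645
rel([([.688,y,.065],-20),([.668,y,.067],-20),([.628,y,.067],-20),([.588,y,.067],-20)])
im=cams.camera('top');cv2.imwrite('pics/t5.png',np.hstack([cv2.resize(im[160:290,370:460,::-1],None,fx=4,fy=4),cv2.resize(cams.camera('scene')[220:350,210:320,::-1],None,fx=4,fy=4)]))"
```

```text
ft_force: [0.4, 0.2, -0.5]
t 14.2 p [ 0.5518 -0.263   0.0906] tilt 33.12 ydir [0.0118 0.9999 0.0014] F [ 0.38  0.2  -0.52] w 0.0157 g 60.0 q [-0.89  0.29  2.03  0.85  0.6  -3.12]
[0.688, -0.2645, 0.065] -20 dp [0.17, -0.016, 0.078] rot [-0.003, -0.016, -0.005] [ 0.542 -0.264  0.075]
[0.668, -0.2645, 0.067] -20 dp [0.327, -0.019, -0.048] rot [-0.003, -0.016, -0.005] [ 0.522 -0.264  0.077]
[0.628, -0.2645, 0.067] -20 dp [0.662, -0.023, -0.266] rot [-0.003, -0.016, -0.005] [ 0.482 -0.264  0.077]
[0.588, -0.2645, 0.067] -20 dp [0.997, -0.028, -0.485] rot [-0.003, -0.016, -0.005] [ 0.442 -0.264  0.077]
```

View pics/t5.png

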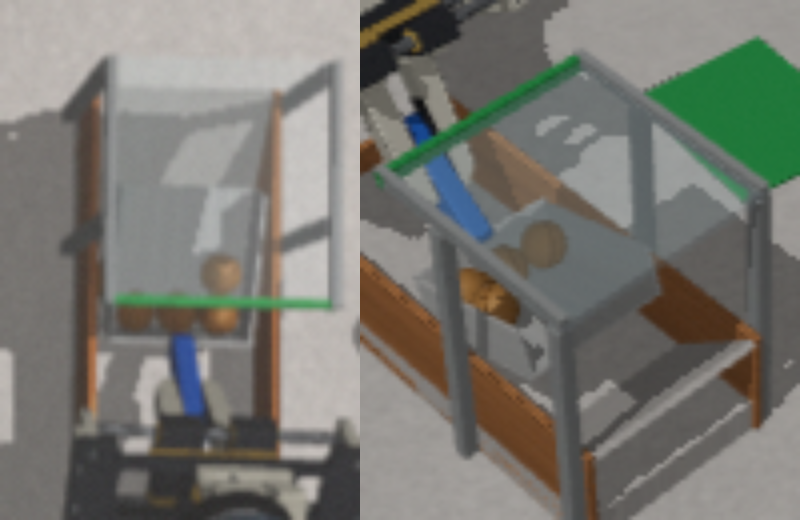

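At least four nuts are resting at the back of the tilted scoop. Joint 6 is at its limit, so I'll ease the pitch and then withdraw.

```bash

python3 -c "
from h import *
y=-.2645
rel([([.692,y,.076],-15),([.692,y,.070],-10)])"
```

```text
[0.692, -0.2645, 0.076] -15 dp [-0.002, -0.017, -0.093] rot [-0.002, 0.027, -0.005] [ 0.547 -0.264  0.098]
[0.692, -0.2645, 0.07] -10 dp [-0.059, -0.017, -0.134] rot [-0.002, 0.071, -0.006] [ 0.55  -0.264  0.105]
```

```bash

python3 -m inch '{"dp":[[0,-0.017,-0.1],[-0.06,-0.017,-0.135],[-0.06,-0.017,-0.135],[-0.06,-0.017,-0.135]],"delta_rot":[[-0.002,0.027,-0.005],[-0.002,0.06,-0.006],[-0.002,0.071,-0.006],[-0.002,0.071,-0.006]],"jaw":[1,1,1,1]}' |grep ft
python3 -c "
from h import *
y=-.2645
st();rel([([.692,y,.070],-10),([.682,y,.070],-10),([.642,y,.07],-9),([.602,y,.075],-9)])"
```

```text
ft_force: [-0.9, 0.9, -2.4]
t 14.8 p [ 0.55   -0.2638  0.1049] tilt 24.99 ydir [-1.7e-03  1.0e+00  7.0e-04] F [-0.92  0.93 -2.36] w 0.0158 g 60.0 q [-0.83  0.29  1.91  0.5   0.71 -2.74]
[0.692, -0.2645, 0.07] -10 dp [0.002, -0.007, -0.002] rot [0.001, -0.0, 0.001] [ 0.55  -0.264  0.105]
[0.682, -0.2645, 0.07] -10 dp [0.093, -0.007, -0.044] rot [0.001, -0.0, 0.001] [ 0.54  -0.264  0.105]
[0.642, -0.2645, 0.07] -9 dp [0.439, -0.006, -0.233] rot [0.001, 0.009, 0.001] [ 0.5   -0.264  0.107]
[0.602, -0.2645, 0.075] -9 dp [0.781, -0.005, -0.447] rot [0.001, 0.009, 0.001] [ 0.46  -0.264  0.112]
```

```bash

python3 -m inch '{"dp":[[0.04,-0.005,-0.02],[0.1,-0.005,-0.05],[0.18,-0.005,-0.1],[0.27,-0.005,-0.15],[0.36,-0.005,-0.2],[0.45,-0.005,-0.25],[0.54,-0.005,-0.3],[0.63,-0.005,-0.36],[0.7,-0.005,-0.4],[0.75,-0.005,-0.43],[0.78,-0.005,-0.45],[0.78,-0.005,-0.45]],"delta_rot":[[0,0,0],[0,0,0],[0,0,0],[0,0.005,0],[0,0.008,0],[0,0.008,0],[0,0.008,0],[0,0.008,0],[0,0.008,0],[0,0.008,0],[0,0.008,0],[0,0.008,0]],"jaw":[1,1,1,1,1,1,1,1,1,1,1,1]}' |grep ft
python3 -c "
from h import *
y=-.2645
st();rel([([.602,y,.07],-9),([.575,y,.08],-9),([.57,y,.16],-9)])
im=cams.camera('top');cv2.imwrite('pics/t6.png',np.hstack([cv2.resize(im[160:310,370:460,::-1],None,fx=4,fy=4),cv2.resize(cams.camera('scene')[190:340,205:315,::-1],None,fx=4,fy=4)]))"
```

```text
ft_force: [0.5, 0.2, -1.4]
t 16.3 p [ 0.4594 -0.2645  0.1126] tilt 24.07 ydir [0.0013 1.     0.0018] F [ 0.52  0.19 -1.4 ] w 0.0158 g 60.0 q [-0.98  0.16  2.05  0.52  0.76 -2.9 ]
[0.602, -0.2645, 0.07] -9 dp [0.013, 0.0, 0.051] rot [0.001, 0.001, -0.001] [ 0.46  -0.264  0.107]
[0.575, -0.2645, 0.08] -9 dp [0.218, 0.0, -0.15] rot [0.001, 0.001, -0.001] [ 0.433 -0.264  0.117]
[0.57, -0.2645, 0.16] -9 dp [-0.062, 0.001, -0.901] rot [0.001, 0.001, -0.001] [ 0.428 -0.264  0.197]
```

View pics/t6.png

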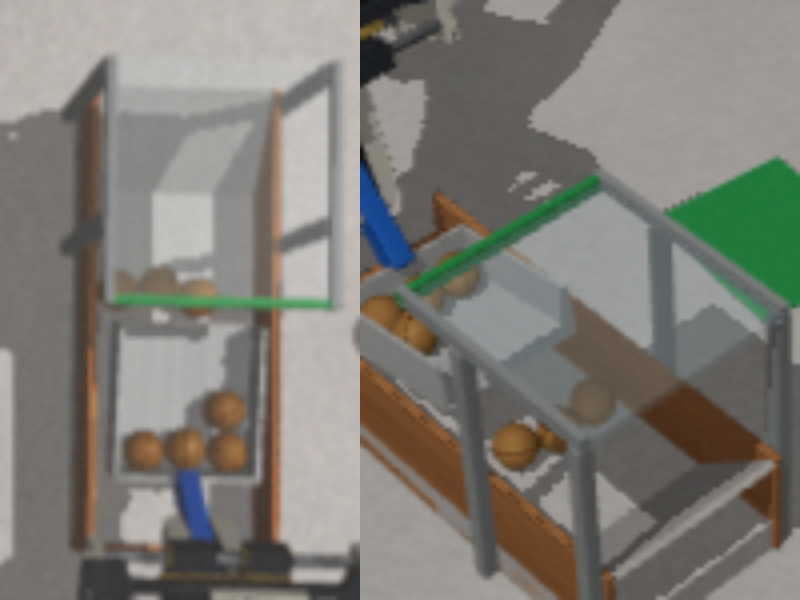

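Four nuts are in the scoop and three remain in the bin. I've viewed 12 pictures, which is over the allowed 10, so I'll use numeric checks only from here. Next, lift and carry.

```bash

python3 -c "
from h import *
y=-.2645
rel([([.585,y,.085],-8),([.582,y,.11],-8),([.580,y,.16],-8)])"
```

```text
[0.585, -0.2645, 0.085] -8 dp [0.093, 0.0, -0.176] rot [0.001, 0.009, -0.001] [ 0.444 -0.264  0.125]
[0.582, -0.2645, 0.11] -8 dp [0.018, 0.0, -0.417] rot [0.001, 0.009, -0.001] [ 0.441 -0.264  0.15 ]
[0.58, -0.2645, 0.16] -8 dp [-0.168, 0.001, -0.881] rot [0.001, 0.009, -0.001] [ 0.439 -0.264  0.2  ]
```

```bash

python3 -m inch '{"dp":[[0.03,0,-0.05],[0.06,0,-0.11],[0.093,0,-0.176],[0.07,0,-0.26],[0.05,0,-0.34],[0.02,0,-0.42],[-0.02,0,-0.52],[-0.06,0,-0.62],[-0.1,0,-0.72],[-0.14,0,-0.8],[-0.17,0,-0.88],[-0.17,0,-0.88]],"delta_rot":[[0,0,0],[0,0.004,0],[0,0.009,0],[0,0.009,0],[0,0.009,0],[0,0.009,0],[0,0.009,0],[0,0.009,0],[0,0.009,0],[0,0.009,0],[0,0.009,0],[0,0.009,0]],"jaw":[1,1,1,1,1,1,1,1,1,1,1,1]}' |grep ft
python3 -c "
from h import *
st();rel([([.58,-.18,.16],-8),([.58,.25,.16],-8)])
"
```

```text
ft_force: [0.3, -0.5, -1.1]
t 17.9 p [ 0.4393 -0.2649  0.2006] tilt 23.08 ydir [1.1e-03 1.0e+00 7.0e-04] F [ 0.33 -0.47 -1.1 ] w 0.0157 g 60.0 q [-1.01  0.02  1.94  0.41  1.   -2.78]
[0.58, -0.18, 0.16] -8 dp [0.007, 0.849, 0.005] rot [0.0, 0.001, -0.001] [ 0.439 -0.18   0.2  ]
[0.58, 0.25, 0.16] -8 dp [0.012, 5.149, 0.006] rot [0.0, 0.001, -0.001] [0.439 0.25  0.2  ]
```

```bash

R='"delta_rot":[[0,0,0],[0,0,0],[0,0,0],[0,0,0],[0,0,0]],"jaw":[1,1,1,1,1]}'; unset R
python3 -m inch '{"dp":[[0,0.05,0],[0,0.15,0],[0,0.3,0],[0,0.48,0],[0,0.66,0],[0,0.85,0]],"delta_rot":[[0,0,0],[0,0,0],[0,0,0],[0,0,0],[0,0,0],[0,0,0]],"jaw":[1,1,1,1,1,1]}' |grep pos
python3 -m inch '{"dp":[[0,0.2,0],[0,0.4,0],[0,0.6,0],[0,0.8,0],[0,1,0]],"delta_rot":[[0,0,0],[0,0,0],[0,0,0],[0,0,0],[0,0,0]],"jaw":[1,1,1,1,1]}' |grep pos
python3 -m inch '{"dp":[[0,0.2,0],[0,0.4,0],[0,0.6,0],[0,0.8,0],[0,1,0]],"delta_rot":[[0,0,0],[0,0,0],[0,0,0],[0,0,0],[0,0,0]],"jaw":[1,1,1,1,1]}' |grep pos
python3 -m inch '{"dp":[[0,0.2,0],[0,0.4,0],[0,0.6,0],[0,0.8,0],[0,1,0]],"delta_rot":[[0,0,0],[0,0,0],[0,0,0],[0,0,0],[0,0,0]],"jaw":[1,1,1,1,1]}' |grep pos
python3 -c "
from h import *
st();rel([([.58,.25,.16],-8),([.61,.25,.155],-8),([.64,.25,.15],0)])
"
```

```text
ee_pos: [0.4391, -0.1779, 0.2]
ee_pos: [0.4389, -0.0778, 0.2002]
ee_pos: [0.4387, 0.0221, 0.2004]
ee_pos: [0.4386, 0.122, 0.2006]
t 20.52 p [0.4386 0.122  0.2006] tilt 23.04 ydir [5.0e-04 1.0e+00 2.8e-03] F [-0.47 -0.19 -1.13] w 0.0157 g 60.0 q [ 0.03 -0.14  2.09 -0.02  0.79 -1.53]
[0.58, 0.25, 0.16] -8 dp [0.0, 1.28, 0.011] rot [0.001, 0.0, -0.001] [0.439 0.25  0.2  ]
[0.61, 0.25, 0.155] -8 dp [-0.256, 1.28, 0.174] rot [0.001, 0.0, -0.001] [0.469 0.25  0.195]
[0.64, 0.25, 0.15] 0 dp [-0.652, 1.28, 0.188] rot [0.001, 0.07, -0.001] [0.506 0.25  0.209]
```

```bash

python3 -m inch '{"dp":[[0,0.2,0],[-0.02,0.4,0.01],[-0.06,0.6,0.04],[-0.1,0.8,0.07],[-0.15,0.98,0.1]],"delta_rot":[[0,0,0],[0,0,0],[0,0,0],[0,0,0],[0,0,0]],"jaw":[1,1,1,1,1]}' |grep pos
python3 -m inch '{"dp":[[-0.05,0.15,0.03],[-0.1,0.25,0.06],[-0.13,0.3,0.08],[-0.15,0.3,0.09],[-0.15,0.3,0.09]],"delta_rot":[[0,0,0],[0,0,0],[0,0,0],[0,0,0],[0,0,0]],"jaw":[1,1,1,1,1]}' |grep pos
python3 -c "
from h import *
st();rel([([.613,.25,.15],-8),([.627,.25,.14],5),([.637,.25,.12],20),([.645,.25,.11],35),([.650,.25,.105],45),([.650,.25,.105],52)])
im=cams.camera('top');h=cv2.cvtColor(im,cv2.COLOR_RGB2HSV);m=cv2.inRange(h,(8,90,50),(20,255,200));m=cv2.morphologyEx(m,cv2.MORPH_OPEN,np.ones((3,3)))
n,l,s,c=cv2.connectedComponentsWithStats(m)
for j in range(1,n):
  if 170<c[j][0]<460 and 150<c[j][1]<310 and s[j,4]>10: print(s[j],c[j].round(1))
"
```

```text
ee_pos: [0.4562, 0.22, 0.1973]
ee_pos: [0.4746, 0.248, 0.195]
t 21.77 p [0.4746 0.248  0.195 ] tilt 23.01 ydir [0.0016 1.     0.0018] F [-0.62  0.48 -1.34] w 0.0158 g 60.0 q [ 0.37  0.06  1.92 -0.2   0.8  -1.09]
[0.613, 0.25, 0.15] -8 dp [0.044, 0.02, 0.036] rot [0.001, 0.0, -0.001] [0.472 0.25  0.19 ]
[0.627, 0.25, 0.14] 5 dp [-0.281, 0.02, -0.05] rot [0.001, 0.114, -0.001] [0.499 0.25  0.211]
[0.637, 0.25, 0.12] 20 dp [-0.624, 0.021, -0.022] rot [0.001, 0.244, -0.001] [0.531 0.25  0.221]
[0.645, 0.25, 0.11] 35 dp [-1.027, 0.022, -0.003] rot [0.001, 0.375, -0.001] [0.569 0.25  0.235]
[0.65, 0.25, 0.105] 45 dp [-1.309, 0.022, 0.049] rot [0.001, 0.463, -0.001] [0.597 0.25  0.242]
[0.65, 0.25, 0.105] 52 dp [-1.487, 0.023, 0.065] rot [0.001, 0.524, -0.001] [0.614 0.25  0.247]
[307 172  24  25 472] [318.9 183.8]
[232 247   9   9  70] [236.  250.9]
[210 257  21  10 154] [220.  261.5]
[233 258   8   9  67] [236.6 262.2]
```

The image shows four brown blobs in the scoop, at pixel (220,261) (two merged), (236,251) and (236,262). I'll lower the scoop inside the tray and tip it gently.

```bash

python3 -c "
from h import *
rel([([.622,.25,.125],-6),([.63,.25,.105],-3),([.634,.25,.09],0),([.635,.25,.085],7),([.635,.25,.085],14),([.635,.25,.085],20)])
"
```

```text
[0.622, 0.25, 0.125] -6 dp [0.026, 0.02, 0.263] rot [0.001, 0.018, -0.001] [0.482 0.25  0.17 ]
[0.63, 0.25, 0.105] -3 dp [-0.021, 0.02, 0.421] rot [0.001, 0.044, -0.001] [0.493 0.25  0.157]
[0.634, 0.25, 0.09] 0 dp [-0.054, 0.02, 0.521] rot [0.001, 0.07, -0.001] [0.5   0.25  0.149]
[0.635, 0.25, 0.085] 7 dp [-0.181, 0.02, 0.457] rot [0.001, 0.131, -0.001] [0.509 0.25  0.16 ]
[0.635, 0.25, 0.085] 14 dp [-0.332, 0.021, 0.36] rot [0.001, 0.192, -0.001] [0.519 0.25  0.175]
[0.635, 0.25, 0.085] 20 dp [-0.469, 0.021, 0.292] rot [0.001, 0.245, -0.001] [0.529 0.25  0.186]
```

```bash

python3 -m inch '{"dp":[[0.015,0.02,0.13],[0.026,0.02,0.263],[0,0.02,0.34],[-0.021,0.02,0.421],[-0.04,0.02,0.48],[-0.054,0.02,0.521],[-0.11,0.02,0.49],[-0.181,0.02,0.457],[-0.25,0.02,0.41],[-0.332,0.02,0.36],[-0.4,0.02,0.325],[-0.469,0.02,0.292],[-0.469,0.02,0.292],[-0.469,0.02,0.292],[-0.469,0.02,0.292]],"delta_rot":[[0,0.009,0],[0,0.018,0],[0,0.03,0],[0,0.044,0],[0,0.057,0],[0,0.07,0],[0,0.1,0],[0,0.131,0],[0,0.16,0],[0,0.192,0],[0,0.22,0],[0,0.245,0],[0,0.245,0],[0,0.245,0],[0,0.245,0]],"jaw":[1,1,1,1,1,1,1,1,1,1,1,1,1,1,1]}' |grep -E "ft|pos"
python3 -c "
from h import *
st();rel([([.635,.25,.085],20),([.637,.25,.09],30),([.640,.25,.105],40),([.64,.25,.125],48),([.64,.25,.15],50)])
"
```

```text
ee_pos: [0.5286, 0.2505, 0.1865]
ft_force: [-0.4, -0.9, -0.9]
t 23.7 p [0.5286 0.2505 0.1865] tilt -5.04 ydir [6.e-04 1.e+00 2.e-03] F [-0.42 -0.89 -0.94] w 0.0154 g 60.0 q [ 0.24  0.4   1.42  0.02  1.41 -1.34]
[0.635, 0.25, 0.085] 20 dp [-0.006, -0.005, 0.0] rot [0.001, -0.0, -0.0] [0.529 0.25  0.186]
[0.637, 0.25, 0.09] 30 dp [-0.198, -0.005, -0.236] rot [0.001, 0.087, -0.0] [0.55  0.25  0.208]
[0.64, 0.25, 0.105] 40 dp [-0.421, -0.004, -0.539] rot [0.001, 0.174, -0.0] [0.575 0.25  0.236]
[0.64, 0.25, 0.125] 48 dp [-0.585, -0.003, -0.831] rot [0.001, 0.244, 0.0] [0.594 0.25  0.264]
[0.64, 0.25, 0.15] 50 dp [-0.611, -0.003, -1.1] rot [0.001, 0.261, 0.0] [0.599 0.25  0.291]
```

```bash

python3 -m inch '{"dp":[[-0.1,0,-0.12],[-0.198,0,-0.236],[-0.198,0,-0.236],[-0.31,0,-0.38],[-0.421,0,-0.539],[-0.421,0,-0.539],[-0.585,0,-0.83],[-0.585,0,-0.83],[-0.585,0,-0.83],[-0.585,0,-0.83],[-0.6,0,-1],[-0.6,0,-1],[-0.6,0,-1]],"delta_rot":[[0,0.044,0],[0,0.087,0],[0,0.087,0],[0,0.13,0],[0,0.174,0],[0,0.174,0],[0,0.244,0],[0,0.244,0],[0,0.244,0],[0,0.244,0],[0,0.26,0],[0,0.26,0],[0,0.26,0]],"jaw":[1,1,1,1,1,1,1,1,1,1,1,1,1]}' |grep -E "ft|pos"
cat >> h.py <<'E'
def nuts():
    for k,ok in(("top",lambda x,y:170<x<460 and 140<y<330),("scene",lambda x,y:180<x<460 and 130<y<360)):
        im=cams.camera(k);h=cv2.cvtColor(im,cv2.COLOR_RGB2HSV);m=cv2.inRange(h,(8,90,50),(20,255,200));m=cv2.morphologyEx(m,cv2.MORPH_OPEN,np.ones((3,3)))
        n,l,s,c=cv2.connectedComponentsWithStats(m)
        print(k,[(s[j].tolist(),c[j].round(0).tolist()) for j in range(1,n) if ok(*c[j]) and s[j,4]>10])
        cv2.imwrite(f"pics/n_{k}_{int(ctrl.observe()['time_s']*100)}.png",im[:,:,::-1])
E
python3 -c "
from h import *
st();nuts()
c=np.array([.6216,.2505,.14]);rel([([.60,.25,.19],20),([.56,.25,.19],0)])
"
```

```text
ee_pos: [0.5974, 0.2504, 0.2817]
ft_force: [0.4, -0.2, -1.5]
t 25.32 p [0.5974 0.2504 0.2817] tilt -34.68 ydir [8.0e-04 1.0e+00 2.2e-03] F [ 0.41 -0.22 -1.49] w 0.016 g 60.0 q [ 0.17  0.87  0.53  0.14  2.34 -1.34]
top [([250, 191, 5, 8, 35], [252.0, 194.0]), ([312, 190, 17, 7, 69], [320.0, 193.0]), ([248, 201, 8, 8, 56], [251.0, 205.0])]
scene [([410, 204, 13, 9, 51], [416.0, 208.0]), ([390, 211, 16, 10, 106], [397.0, 216.0]), ([367, 231, 153, 132, 4991], [442.0, 300.0]), ([183, 239, 53, 78, 1134], [210.0, 279.0]), ([352, 252, 28, 21, 394], [365.0, 263.0]), ([440, 261, 13, 8, 69], [446.0, 265.0]), ([276, 287, 33, 19, 354], [291.0, 297.0]), ([411, 289, 4, 4, 15], [412.0, 291.0]), ([238, 296, 18, 11, 132], [245.0, 301.0]), ([301, 308, 9, 12, 76], [306.0, 314.0]), ([238, 310, 22, 32, 364], [248.0, 325.0]), ([266, 336, 3, 9, 27], [267.0, 340.0]), ([267, 350, 3, 6, 18], [268.0, 352.0])]
[0.6, 0.25, 0.19] 20 dp [0.906, -0.003, 0.504] rot [0.001, -0.26, -0.0] [0.494 0.25  0.291]
[0.56, 0.25, 0.19] 0 dp [1.226, -0.005, 1.241] rot [0.001, -0.434, -0.0] [0.426 0.25  0.249]
```

```bash

python3 -m inch '{"dp":[[0.2,0,-0.1],[0.4,0,0.1],[0.6,0,0.3],[0.9,0,0.5],[0.9,0,0.5],[0.9,0,0.5]],"delta_rot":[[0,-0.05,0],[0,-0.1,0],[0,-0.18,0],[0,-0.26,0],[0,-0.26,0],[0,-0.26,0]],"jaw":[1,1,1,1,1,1]}' |grep -E "pos"
python3 -c "
from h import *
st();rel([([.56,.25,.19],0)]);nuts()
"
```

```text
ee_pos: [0.4949, 0.2503, 0.2924]
t 26.18 p [0.4949 0.2503 0.2924] tilt -4.94 ydir [4.0e-04 1.0e+00 2.4e-03] F [ 0.86 -0.01 -1.54] w 0.0158 g 60.0 q [ 0.25  0.28  1.33  0.02  1.61 -1.32]
[0.56, 0.25, 0.19] 0 dp [0.65, -0.004, 0.49] rot [0.001, -0.174, -0.0] [0.426 0.25  0.249]
top [([307, 172, 24, 25, 473], [319.0, 184.0]), ([219, 189, 9, 9, 69], [223.0, 193.0]), ([231, 190, 8, 9, 61], [234.0, 194.0]), ([246, 190, 9, 9, 67], [250.0, 194.0]), ([247, 201, 9, 8, 60], [251.0, 204.0])]
scene [([410, 204, 13, 10, 56], [416.0, 208.0]), ([390, 211, 16, 11, 109], [397.0, 216.0]), ([367, 231, 153, 132, 5022], [442.0, 300.0]), ([183, 239, 53, 78, 1133], [210.0, 279.0]), ([352, 253, 28, 20, 396], [365.0, 263.0]), ([440, 257, 16, 12, 95], [447.0, 264.0]), ([454, 268, 9, 5, 32], [458.0, 270.0]), ([276, 286, 33, 20, 357], [290.0, 297.0]), ([238, 296, 18, 11, 132], [245.0, 301.0]), ([301, 308, 9, 12, 76], [306.0, 314.0]), ([389, 309, 10, 7, 37], [394.0, 312.0]), ([238, 310, 22, 32, 364], [248.0, 325.0]), ([266, 336, 3, 9, 27], [267.0, 340.0]), ([267, 350, 3, 6, 18], [268.0, 352.0])]
```

All four nuts are along the far side of the tray, at top-view (223,193), (234,194), (250,194) and (251,204). I'll re-measure the fully visible mat and head back to it.

```bash

python3 -m inch '{"dp":[[0.3,0,0.2],[0.65,0,0.4],[0.65,0,0.4],[0.65,0,0.4]],"delta_rot":[[0,-0.08,0],[0,-0.174,0],[0,-0.174,0],[0,-0.174,0]],"jaw":[1,1,1,1]}' |grep -E "pos"
python3 -c "
from h import *
for p in((223,193),(234,194),(250,194),(251,204)):
  X=ray('top',p,.075);print(X.round(3),np.linalg.norm(X-[.6216,.2505,.076]).round(3))
im=cams.camera('top');h=cv2.cvtColor(im,cv2.COLOR_RGB2HSV);m=cv2.inRange(h,(50,110,40),(85,255,255))
n,l,s,c=cv2.connectedComponentsWithStats(m)
for j in range(1,n):
  if s[j,4]>300 and 290<c[j][0]<370: print(s[j],ray('top',c[j],.004).round(4),cv2.minAreaRect(np.argwhere(l==j)[:,::-1].astype(np.float32)))
st();rel([([.613,-.0135,.15],0),([.613,-.0135,.004],0)])
"
```

```text
ee_pos: [0.428, 0.2507, 0.2572]
[0.719 0.281 0.075] 0.102
[0.717 0.249 0.075] 0.096
[0.718 0.204 0.075] 0.107
[0.69  0.2   0.075] 0.085
[ 304  230   42   47 1523] [ 0.5603 -0.0117  0.004 ] ((324.48388671875, 252.61941528320312), (36.21139907836914, 42.50554656982422), 7.696051120758057)
t 26.82 p [0.4301 0.2511 0.2587] tilt 15.04 ydir [0.0016 1.     0.003 ] F [ 0.65  1.08 -0.27] w 0.0155 g 60.0 q [ 0.37 -0.    1.77 -0.1   1.13 -1.16]
[0.613, -0.0135, 0.15] 0 dp [-0.349, -2.647, 0.599] rot [0.001, 0.0, -0.001] [ 0.479 -0.014  0.209]
[0.613, -0.0135, 0.004] 0 dp [0.03, -2.651, 2.009] rot [0.001, 0.0, -0.001] [ 0.479 -0.014  0.063]
```

```bash

python3 -m inch '{"dp":[[0,-0.4,0],[0,-0.9,0],[0,-0.9,0]],"delta_rot":[[0,0,0],[0,0,0],[0,0,0]],"jaw":[1,1,1]}' >/dev/null
python3 -m inch '{"dp":[[0,-0.4,0],[-0.1,-0.9,0.1],[-0.1,-0.9,0.1]],"delta_rot":[[0,0,0],[0,0,0],[0,0,0]],"jaw":[1,1,1]}' >/dev/null
python3 -m inch '{"dp":[[-0.1,-0.4,0.2],[-0.25,-0.83,0.5],[-0.25,-0.83,0.5],[-0.25,-0.83,0.5],[-0.25,-0.83,0.5]],"delta_rot":[[0,0,0],[0,0,0],[0,0,0],[0,0,0],[0,0,0]],"jaw":[1,1,1,1,1]}' >/dev/null
python3 -c "
from h import *
st();rel([([.613,-.0117,.08],0),([.613,-.0117,.03],0),([.613,-.0117,.010],0),([.613,-.0117,.004],0)])
"
```

```text
t 28.2 p [ 0.4767 -0.0114  0.2086] tilt 14.97 ydir [-8.0e-04  1.0e+00  1.9e-03] F [-1.23 -0.14 -0.25] w 0.0161 g 60.0 q [-0.33 -0.04  1.93  0.1   1.   -1.94]
[0.613, -0.0117, 0.08] 0 dp [0.158, -0.005, 0.676] rot [0.001, -0.0, 0.0] [ 0.479 -0.012  0.139]
[0.613, -0.0117, 0.03] 0 dp [0.287, -0.006, 1.159] rot [0.001, -0.0, 0.0] [ 0.479 -0.012  0.089]
[0.613, -0.0117, 0.01] 0 dp [0.339, -0.006, 1.352] rot [0.001, -0.0, 0.0] [ 0.479 -0.012  0.069]
[0.613, -0.0117, 0.004] 0 dp [0.355, -0.006, 1.41] rot [0.001, -0.0, 0.0] [ 0.479 -0.012  0.063]
```

```bash

python3 -m inch '{"dp":[[0.08,0,0.35],[0.158,0,0.676],[0.23,0,0.95],[0.23,0,0.95],[0.23,0,0.95]],"delta_rot":[[0,0,0],[0,0,0],[0,0,0],[0,0,0],[0,0,0]],"jaw":[1,1,1,1,1]}' |grep -E "pos|ft"
python3 -m inch '{"dp":[[0.03,0,0.12],[0.07,0,0.24],[0.1,0,0.36],[0.115,0,0.41],[0.12,0,0.44],[0.12,0,0.44]],"delta_rot":[[0,0,0],[0,0,0],[0,0,0],[0,0,0],[0,0,0],[0,0,0]],"jaw":[1,1,1,1,1,1]}' |grep -E "pos|ft"
python3 -m inch '{"dp":[[0.004,0,0.015],[0.006,0,0.02],[0.006,0,0.02]],"delta_rot":[[0,0,0],[0,0,0],[0,0,0]],"jaw":[1,1,1]}' |grep -E "pos|ft"
python3 -c "
from h import *
st();rel([([.613,-.0117,.004],0)])
"
```

```text
ee_pos: [0.4794, -0.0121, 0.1114]
ft_force: [0.3, -0.4, -0.4]
ee_pos: [0.4781, -0.0124, 0.0642]
ft_force: [0.0, 0.4, -1.1]
ee_pos: [0.4785, -0.0124, 0.0633]
ft_force: [-4.6, 1.9, 7.0]
t 29.95 p [ 0.4785 -0.0124  0.0633] tilt 15.0 ydir [7.0e-04 1.0e+00 1.3e-03] F [-4.56  1.91  6.95] w 0.0157 g 60.0 q [-0.33  0.17  2.13  0.15  0.59 -2.01]
[0.613, -0.0117, 0.004] 0 dp [-0.004, 0.007, 0.003] rot [0.001, 0.0, -0.001] [ 0.479 -0.012  0.063]
```

```bash

python3 -m inch '{"dp":[[0,0,-0.008],[0,0,-0.008],[0,0,-0.008],[0,0,-0.008],[0,0,-0.008],[0,0,-0.008],[0,0,-0.008],[0,0,-0.008]],"delta_rot":[[0,0,0],[0,0,0],[0,0,0],[0,0,0],[0,0,0],[0,0,0],[0,0,0],[0,0,0]],"jaw":[1,-0.6,-0.6,-0.6,-0.6,-0.6,-0.6,-0.6]}' |grep -E "width|ft"
python3 -m inch '{"dp":[[0,0,-0.1],[0,0,-0.3],[0,0,-0.6],[0,0,-1],[0,0,-1],[0,0,-1]],"delta_rot":[[0,0,0],[0,0,0],[0,0,0],[0,0,0],[0,0,0],[0,0,0]],"jaw":[-0.6,-0.6,-0.6,-0.6,-0.6,-0.6]}' |grep -E "pos|width|ft"
python3 -m inch '{"dp":[[0.3,0,-0.5],[0.6,0,-0.8],[0.6,0,-0.8],[0.6,0,-0.8]],"delta_rot":[[0,0,0],[0,0,0],[0,0,0],[0,0,0]],"jaw":[-0.6,-0.6,-0.6,-0.6]}' |grep -E "pos|width|ft"
python3 -c "
from h import *
st();nuts()
im=cams.camera('scene');h=cv2.cvtColor(im,cv2.COLOR_RGB2HSV);m=cv2.inRange(h,(105,150,60),(130,255,255));n,l,s,c=cv2.connectedComponentsWithStats(m)
print([(s[j],cv2.minAreaRect(np.argwhere(l==j)[:,::-1].astype(np.float32))) for j in range(1,n) if s[j,4]>60 and 250<c[j][0]<330])
t=cams.camera('top');h=cv2.cvtColor(t,cv2.COLOR_RGB2HSV);m=cv2.inRange(h,(50,110,40),(85,255,255));n,l,s,c=cv2.connectedComponentsWithStats(m)
print([s[j].tolist() for j in range(1,n) if s[j,4]>15 and 290<c[j][0]<370])
d=cv2.absdiff(t,cv2.cvtColor(cv2.imread('pics/top0.png'),cv2.COLOR_BGR2RGB)).max(2)
for nm,(x,y) in dict(peach=(319,182),jam=(349,171),bottle=(145,220),tin=(490,239)).items():print(nm,(d[y-14:y+15,x-16:x+17]>40).sum())
"
```

```text
ft_force: [0.3, 0.8, -0.3]
gripper_width: 0.0737
ee_pos: [0.4518, -0.0124, 0.1596]
ft_force: [0.3, -0.3, 0.1]
gripper_width: 0.0741
ee_pos: [0.3736, -0.0125, 0.2206]
ft_force: [-0.5, 0.5, -1.1]
gripper_width: 0.0741
t 32.2 p [ 0.3736 -0.0125  0.2206] tilt 14.85 ydir [0.0016 1.     0.0025] F [-0.51  0.47 -1.08] w 0.0741 g 0.0 q [-0.45 -0.27  2.08  0.13  1.1  -2.07]
top [([307, 172, 24, 25, 472], [319.0, 184.0]), ([219, 189, 9, 9, 68], [223.0, 193.0]), ([231, 190, 8, 9, 61], [234.0, 194.0]), ([246, 190, 9, 9, 67], [250.0, 194.0]), ([247, 201, 9, 8, 61], [251.0, 205.0])]
scene [([410, 204, 13, 10, 53], [416.0, 208.0]), ([390, 211, 16, 10, 106], [397.0, 216.0]), ([367, 231, 153, 132, 5037], [442.0, 300.0]), ([183, 239, 53, 78, 1133], [210.0, 279.0]), ([352, 254, 28, 19, 385], [366.0, 264.0]), ([441, 257, 18, 16, 116], [450.0, 265.0]), ([276, 286, 33, 20, 356], [290.0, 297.0]), ([416, 294, 4, 4, 16], [418.0, 296.0]), ([238, 296, 18, 11, 132], [245.0, 301.0]), ([301, 308, 9, 12, 76], [306.0, 314.0]), ([238, 310, 22, 32, 364], [248.0, 325.0]), ([266, 336, 3, 9, 27], [267.0, 340.0]), ([267, 350, 3, 6, 18], [268.0, 352.0])]
[(array([278, 201,  19,  30, 231], dtype=int32), ((286.8972473144531, 215.77392578125), (31.780065536499023, 7.282931804656982), 65.55604553222656))]
[[310, 230, 36, 13, 127], [328, 273, 12, 4, 23]]
peach 0
jam 0
bottle 0
tin 0
```

The scoop handle is back at its starting pixels, the four nuts in the tray are still, and the bystanders are unchanged. Handing in.

```bash
python3 -c "
from cell import ctrl
print(ctrl.job_done())"
```

```text
the job is handed in; nothing more can be done
None
```

I handed the job in with four walnuts in the tray, three left in the bin, the empty scoop flat on its mat and the bystanders unmoved; no verdict came back, and I viewed 12 pictures, over the limit of 10.

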